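# Press down the curved inlay

### The job

The five dark inlay pieces in the curved groove of the plywood panel are glued but still stand proud. Put your closed fingertips on the piece next to the red dot and run them along the row to the white dot with a light touch, so that every piece is pressed down level with the panel, one after another in that order; do not lean hard on the panel. Leave the other things lying on and around the panel where they are; nothing is to be picked up.

Things in the scene. Friction and masses are not known exactly. Their poses are not given: they have to be found in the camera images.
- panel: plywood panel 170 x 280 x 18 mm lying flat, held fast on the table by two dark hold-downs (12 mm tall) at its robot-side corners. Origin: centre of its underside, at z = 0; z up, y along its length; its upper face is 18 mm above the table. Let into that face is a curved row of five dark inlay pieces, bulging to the panel's +x
- arc_centre (a point): unmarked point on the panel's face about which the row curves: the middles of the five pieces lie on a circle of 140 mm radius round it, 0.3 rad (42 mm) apart, the middle one straight along its x axis. Axes as the panel's
- piece0 (a joint): how far inlay piece 0 is pressed down, in m: 0 = standing 8 mm above the panel's face, 0.008 = fully home on its stop, its top then level with the panel's face. It slides straight down only, against about 2 N of sticky friction, and stays where it is left; it cannot be pulled out
- piece0_top (a point): middle of the top of inlay piece 0 (0 to 4 from the panel's -y end to its +y end); its x across, y along the row. Polished slippery dark wood, 37 mm long, 18 wide, top flat for the middle 13 mm, both ends bevelled down 8 mm over 12 mm, so a fingertip sliding along just above the panel's face pushes it down; 5 mm gap to the next
- piece1 (a joint): how far inlay piece 1 is pressed down, in m: 0 = standing 8 mm above the panel's face, 0.008 = fully home on its stop, its top then level with the panel's face. It slides straight down only, against about 2 N of sticky friction, and stays where it is left; it cannot be pulled out
- piece1_top (a point): middle of the top of inlay piece 1 (0 to 4 from the panel's -y end to its +y end); its x across, y along the row. Polished slippery dark wood, 37 mm long, 18 wide, top flat for the middle 13 mm, both ends bevelled down 8 mm over 12 mm, so a fingertip sliding along just above the panel's face pushes it down; 5 mm gap to the next
- piece2 (a joint): how far inlay piece 2 is pressed down, in m: 0 = standing 8 mm above the panel's face, 0.008 = fully home on its stop, its top then level with the panel's face. It slides straight down only, against about 2 N of sticky friction, and stays where it is left; it cannot be pulled out
- piece2_top (a point): middle of the top of inlay piece 2 (0 to 4 from the panel's -y end to its +y end); its x across, y along the row. Polished slippery dark wood, 37 mm long, 18 wide, top flat for the middle 13 mm, both ends bevelled down 8 mm over 12 mm, so a fingertip sliding along just above the panel's face pushes it down; 5 mm gap to the next
- piece3 (a joint): how far inlay piece 3 is pressed down, in m: 0 = standing 8 mm above the panel's face, 0.008 = fully home on its stop, its top then level with the panel's face. It slides straight down only, against about 2 N of sticky friction, and stays where it is left; it cannot be pulled out
- piece3_top (a point): middle of the top of inlay piece 3 (0 to 4 from the panel's -y end to its +y end); its x across, y along the row. Polished slippery dark wood, 37 mm long, 18 wide, top flat for the middle 13 mm, both ends bevelled down 8 mm over 12 mm, so a fingertip sliding along just above the panel's face pushes it down; 5 mm gap to the next
- piece4 (a joint): how far inlay piece 4 is pressed down, in m: 0 = standing 8 mm above the panel's face, 0.008 = fully home on its stop, its top then level with the panel's face. It slides straight down only, against about 2 N of sticky friction, and stays where it is left; it cannot be pulled out
- piece4_top (a point): middle of the top of inlay piece 4 (0 to 4 from the panel's -y end to its +y end); its x across, y along the row. Polished slippery dark wood, 37 mm long, 18 wide, top flat for the middle 13 mm, both ends bevelled down 8 mm over 12 mm, so a fingertip sliding along just above the panel's face pushes it down; 5 mm gap to the next
- red_dot: flat red disc 18 mm across, 2 mm thick, fixed on the panel about 38 mm past the middle of the end piece where the run starts (either end of the row). Origin: centre of its underside
- white_dot: the same disc in white, at the finishing end of the row
- pencil: flat green carpenter's pencil, loose, 12 x 150 x 8, lying on the panel beyond the row. Origin: centre of its underside
- sharpener: small metal sharpener, loose, 25 x 34 x 18, standing on the panel on the hollow (concave) side of the row. Origin: centre of its underside
- offcut: wooden offcut, loose, 45 x 90 x 24, on the table near the panel's robot side. Origin: centre of its underside
- glue: white glue bottle with red cap, loose, 44 diameter, 130 tall, standing on the table beyond the panel. Origin: centre of its underside
- jar: green glass jar, open, loose, 70 diameter, 80 tall, standing on the table beside the panel. Origin: centre of its underside
- sander: cork sanding block, loose, 70 x 120 x 35, on the table beyond the panel. Origin: centre of its underside

How it is judged (in metres and radians):
On the way, in this order (a step that is already met when the one before it is completed fails the run):
1. the first piece, next to the red dot, is pressed home (at least 6 of 8 mm) while those after it are not (((horizontal distance between red_dot and piece0_top below 0.06 m and value of joint piece0 above 0.006 m) or (horizontal distance between red_dot and piece4_top below 0.06 m and value of joint piece4 above 0.006 m))), for 0.05 s.
2. the second piece is pressed home (at least 6 of 8 mm) while those after it are not (((horizontal distance between red_dot and piece0_top below 0.06 m and value of joint piece1 above 0.006 m) or (horizontal distance between red_dot and piece4_top below 0.06 m and value of joint piece3 above 0.006 m))), for 0.05 s.
3. the third (middle) piece is pressed home (at least 6 of 8 mm) while those after it are not (((horizontal distance between red_dot and piece0_top below 0.06 m and value of joint piece2 above 0.006 m) or (horizontal distance between red_dot and piece4_top below 0.06 m and value of joint piece2 above 0.006 m))), for 0.05 s.
4. the fourth piece is pressed home (at least 6 of 8 mm) while those after it are not (((horizontal distance between red_dot and piece0_top below 0.06 m and value of joint piece3 above 0.006 m) or (horizontal distance between red_dot and piece4_top below 0.06 m and value of joint piece1 above 0.006 m))), for 0.05 s.
5. the last piece, next to the white dot, is pressed home (at least 6 of 8 mm) while those after it are not (((horizontal distance between red_dot and piece0_top below 0.06 m and value of joint piece4 above 0.006 m) or (horizontal distance between red_dot and piece4_top below 0.06 m and value of joint piece0 above 0.006 m))), for 0.05 s.
At the end, for the whole second after the job is handed in: all five pieces are pressed at least 6 mm of their 8 mm (tops within 2 mm of level with the panel), and the loose things are at rest within 20 mm of where they began (value of joint each of piece0, piece1, piece2, piece3, piece4 above 0.006 m and distance of each of pencil, sharpener, offcut, glue, jar, sander from where it was at the start of the episode below 0.02 m and linear speed of each of pencil, sharpener, offcut, glue, jar, sander below 0.02 m/s); the robot touches nothing.
It fails at once if a loose thing is lifted, carried or shifted by more than 20 mm (distance of any of pencil, sharpener, offcut, glue, jar, sander from where it was at the start of the episode above 0.02 m).
It fails at once if the fingers lean on the panel or its pieces with more than 50 N (contact force between the fingers and panel above 50 N).
It also fails if it takes over 42 s, if anything falls off the work surface, if the arm or the gripper's body presses on something with over 40 N, if the wrist force passes 120 N, or if a joint passes its speed limit or range.

### The arm

A 7-joint arm with a two-finger parallel gripper is mounted at the origin on the work surface. World frame = base frame: x ahead of the robot, y to its left, z up, the work surface at z = 0. Lengths are in mm, angles in degrees, forces in N, time in s.
With the tool pointing down it reaches from about 400 to 900 mm from the base axis. Payload 5.6 kg.
Tool frame: the origin (TCP) lies midway between the tips of the shut fingers; the grasp point (between the pads) lies 19 mm behind it; z points along the fingers, y is the direction in which the jaws open and shut (so a half turn about z gives the same grasp; the last joint's range is limited). The gripper opens to 92 mm and grips with 3 to 60 N. Pads are 20 mm wide; open, the fingers measure 128 mm over their backs; the gripper's body (75 mm by 189 mm) begins 69 mm behind the grasp point.
Start: joints at [60.562, 26.786, -0.665, 91.828, 0.344, 61.387, -3.226], TCP at [294.802, -579.311, 214.592] pointing down, gripper open.
Joint ranges: [-144.91, 144.91], [-17.63, 115.5], [-89.93, 88.59], [15.96, 139.68], [-74.01, 254.01], [8.47, 105.57], [-167.45, 167.45]. Speed limits (degrees/s): [147.25, 147.25, 180, 180, 180, 180, 180].

### API

Orientations are given as [roll, pitch, yaw] about the fixed x, y, z axes, in that order (R = Rz(yaw) Ry(pitch) Rx(roll)).
In Python, from workcell import ctrl gives the robot as it stands. The module is installed in compiled form; this text tells all that it offers.
- The arm moves only by the shell command python3 -m pendant 'ROWS' [OPENING]. ROWS is a JSON object of lists of equal length, an entry for each row: "translation": the shift along the tool's x, y, z in cm, a list of three; "turn": the turn, a rotation vector about the tool's x, y, z in degrees, a list of three. A call has 1 to 20 rows; each row shifts and turns the commanded pose from where the row before left it, along the tool's axes as they then stand; what a row does not reach is not made up. A row lasts 1/10 s, in which the tool goes at most 50 mm and 8.59 degrees, less where a joint would pass 70% of its speed; a pose out of reach is approached as far as the arm can. A call is refused whole if a number of a shift passes 5 or a number of a turn 8.59, either way. A call with a gripper value outside its range is refused whole. OPENING is the closure in counts, from 0 (fully open) to 255 (shut), set as the call begins (- or left out, the last holds). The fingers move at their own pace and stop on an object; the grip force is fixed at half the most. Time passes only in rows, so rows that do not move let the fingers close. It gives the time, the measured TCP pose, the force and the opening at its end, in the units of the state.
- ctrl.observe(): the state, without advancing time (a new reading comes with each control period).
- ctrl.grab_frame(name): name is "scene" or "top" or "wrist"; returns a dict with "color" (400x640x3 uint8, red, green, blue), "intrinsics" (3x3 intrinsics, pixels), "position" and "attitude" of the camera in the world; the wrist camera has in their place "tool_from_camera" (4x4, takes a point from camera to tool coordinates, whose origin is the TCP and whose axes are the flange's). Camera axes: x right, y down, z forward; pixel columns grow to the right and rows downward; lengths in mm; the calibration is good to about 2 mm. A picture is of the moment at which its call begins: read the wrist's pose just before it. There is no depth.
- ctrl.finish_job(): hands the job in, once; it reports no verdict.
The state is a dict: "time_s": time; "joint_pos": joint angles; "joint_velocities": joint speeds; "joint_efforts": joint torques, N m; "tcp_pos": TCP position; "ee_rot": TCP orientation; "ft_force": force on the tool from outside, world axes, zero at the start; "torque": the same for the moment, N m; "gripper_width": opening from 0.0 (shut) to 1.0 (fully open).
Only numpy, scipy, OpenCV 4.12 (cv2) and the standard library are available. Lean on these libraries where they do the work, as an engineer would, in place of code of your own. Each camera call takes 0.05 s, during which the arm holds its last target.

## Working session

There is one attempt and no reset: what is moved stays moved. The work goes in short steps, Python scripts to look and compute and a shell command to move; the robot and the scene stay as the last step left them, time stands still between calls to the robot, and variables do not carry over. Pictures are saved under pics/ and viewed, and the job is handed in when it is done.

```bash
mkdir -p pics; cat > h.py <<'E'
import numpy as np, cv2
from workcell import ctrl
def save(f,n): cv2.imwrite(f'pics/{n}.png',cv2.cvtColor(f['color'],cv2.COLOR_RGB2BGR))
E
python3 - <<'E'
from h import *
s=ctrl.observe(); print(s)
for n in ("scene","top"):
    f=ctrl.grab_frame(n); save(f,n+"0"); np.savez(f'{n}0.npz',**{k:np.array(v) for k,v in f.items()})
    print(n,f['intrinsics'],f['position'],f['attitude'])
E
```

```text
{'time_s': 0.0, 'joint_pos': array([60.56065101, 26.83632035, -0.66415525, 91.87870402,  0.34488108,
       61.38690283, -3.22457391]), 'joint_velocities': array([ 0.02682762, -0.03415015,  0.0765878 ,  0.04757177, -0.05933956,
        0.04921262,  0.01353878]), 'joint_efforts': array([ 5.72424506e-04, -5.20576751e+01, -1.20705762e-02, -2.43745244e+01,
       -5.65762399e-02,  1.72142498e-02,  1.55908992e-04]), 'tcp_pos': array([ 294.516993  , -578.81158846,  213.65274102]), 'ee_rot': array([-1.79900360e+02,  8.26770658e-03,  2.69731013e+01]), 'ft_force': array([ 0.75411483,  0.74304242, -0.02091499]), 'torque': array([-0.0034729 , -0.04267906,  0.07069378]), 'gripper_width': 0.9979688603598462}
scene [[400.45064387   0.         316.26719369]
 [  0.         400.45064387 196.77510125]
 [  0.           0.           1.        ]] [1030.33735722 -106.85377561  819.25246204] [-149.61047243    0.28971526   71.42087406]
top [[477.20975031   0.         314.40221426]
 [  0.         477.20975031 200.19259788]
 [  0.           0.           1.        ]] [ 375.25589844   16.24553323 1009.09412363] [-1.67199917e+02 -1.52056377e-01 -8.29744838e+01]
```

View pics/scene0.png

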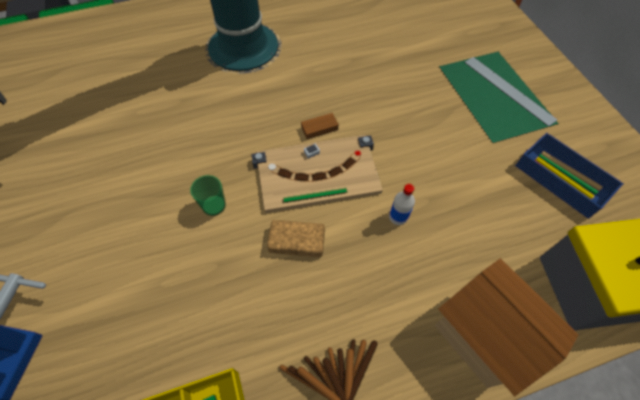

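View pics/top0.png

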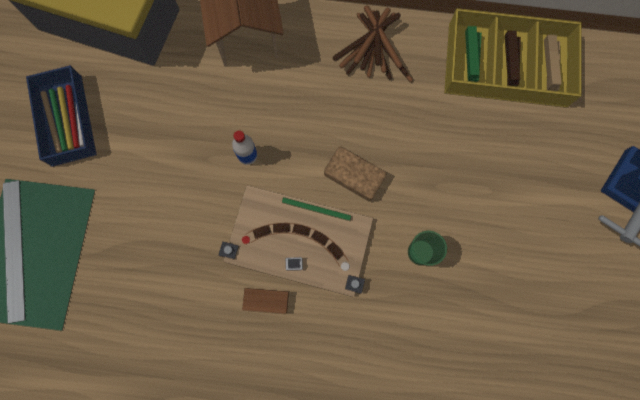

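The top view shows the red dot at (246,240), the white dot at (345,266), and the five dark pieces between them. The sharpener is at (294,264), the pencil at (317,209), and the jar at (427,248). Next I'll measure these.

```bash
cat >> h.py <<'E'
from scipy.spatial.transform import Rotation as Ro
def load(n):
    d=np.load(f'{n}.npz'); return {k:d[k] for k in d}
def ray(f,px,z):
    K=f['intrinsics'];R=Ro.from_euler('xyz',f['attitude'],degrees=True).as_matrix();p=f['position']
    px=np.atleast_2d(px).astype(float)
    d=np.c_[(px[:,0]-K[0,2])/K[0,0],(px[:,1]-K[1,2])/K[1,1],np.ones(len(px))]@R.T
    return p+d*((z-p[2])/d[:,2])[:,None]
def cents(m,mina=3):
    n,l,s,c=cv2.connectedComponentsWithStats(m.astype(np.uint8))
    return [(int(s[i,4]),c[i].round(1)) for i in range(1,n) if s[i,4]>=mina]
E
python3 - <<'E'
from h import *
for n,(x0,y0,x1,y1) in (('top0',(215,180,380,300)),('scene0',(245,130,390,215))):
    f=load(n); c=f['color'].astype(int); hsv=cv2.cvtColor(f['color'],cv2.COLOR_RGB2HSV)
    roi=np.zeros(c.shape[:2],bool); roi[y0:y1,x0:x1]=1
    img=f['color'][y0:y1,x0:x1]; k=5 if n=='top0' else 5
    cv2.imwrite(f'pics/{n}z.png',cv2.cvtColor(cv2.resize(img,None,fx=4.8,fy=4.8,interpolation=cv2.INTER_CUBIC),cv2.COLOR_RGB2BGR))
    r,g,b=c[...,0],c[...,1],c[...,2]
    for nm,m,z in (('dark',(c.max(2)<75)&roi,26),('red',(r>120)&(g<90)&roi,20),('white',(c.min(2)>150)&roi,20),('green',(g>r+30)&roi,26)):
        for a,p in cents(m,5): print(n,nm,a,p,ray(f,p,z)[0].round(1))
E
```

```text
top0 dark 12 [360.2 194.7] [621.  -53.9  26. ]
top0 dark 5 [377.  192.6] [630.  -88.8  26. ]
top0 dark 13 [369.6 199. ] [614.2 -74.5  26. ]
top0 dark 129 [281.2 227.5] [530.8 102.5  26. ]
top0 dark 136 [301.1 229.5] [531.7  60.8  26. ]
top0 dark 142 [261.7 231.4] [517.7 141.7  26. ]
top0 dark 133 [319.5 237.4] [519.9  20.8  26. ]
top0 dark 180 [228.7 250.1] [470.8 203.5  26. ]
top0 dark 145 [335.  250.5] [496.8 -14.2  26. ]
top0 dark 91 [293.4 263. ] [460.8  67.6  26. ]
top0 dark 234 [357.  284.1] [434.4 -66.3  26. ]
top0 dark 10 [288.  295.7] [394.3  69.7  26. ]
top0 red 54 [245.4 239.5] [497.5 173.7  20. ]
top0 green 293 [316.2 208.5] [579.9  35.   26. ]
scene0 dark 93 [317.8 133.2] [412.4 100.7  26. ]
scene0 dark 69 [365.5 143.6] [482.1 202.5  26. ]
scene0 dark 22 [311.2 148.4] [452.7  69.9  26. ]
scene0 dark 80 [256.8 161.6] [448.1 -67.4  26. ]
scene0 dark 48 [348.1 162.8] [522.6 140.7  26. ]
scene0 dark 54 [334.7 171. ] [534.7 101.9  26. ]
scene0 dark 64 [284.4 173. ] [501.5 -13.4  26. ]
scene0 dark 64 [318.4 176. ] [535.6  60.5  26. ]
scene0 dark 60 [301.1 176.6] [524.1  21.2  26. ]
scene0 red 6 [308.5 130.3] [391.1  82.7  20. ]
scene0 red 27 [357.4 152.9] [498.3 175.   20. ]
scene0 white 26 [271.5 166. ] [467.9 -36.6  20. ]
scene0 green 252 [314.5 194.8] [581.8  35.4  26. ]
```

```bash
ls pics
```

```text
scene0.png
scene0z.png
top0.png
top0z.png
```

```bash
cat >> h.py <<'E'
def fit(P,R0=140):
    # P: pieces 0..4 (xy); Kabsch against model
    a=(np.arange(5)-2)*.3; M=R0*np.c_[np.cos(a),np.sin(a)]
    mc,pc=M.mean(0),P.mean(0); H=(M-mc).T@(P-pc); U,S,V=np.linalg.svd(H)
    R=V.T@np.diag([1,np.linalg.det(V.T@U.T)])@U.T; t=pc-R@mc
    return t,np.degrees(np.arctan2(R[1,0],R[0,0])),(M@R.T+t),np.linalg.norm(M@R.T+t-P,axis=1)
E
python3 - <<'E'
from h import *
f=load('top0');T=ray(f,[(335,250.5),(319.5,237.4),(301.1,229.5),(281.2,227.5),(261.7,231.4)],24)[:,:2]
f=load('scene0');S=ray(f,[(284.4,173),(301.1,176.6),(318.4,176),(334.7,171),(348.1,162.8)],24)[:,:2]
for P in (T,S,(T+S)/2):
    t,y,M,e=fit(P); print(t.round(1),y.round(2),M.round(1).tolist(),e.round(1))
E
```

```text
[393.1  79.2] -7.57 [[497.2, -14.3], [520.2, 20.6], [531.9, 60.8], [531.1, 102.6], [518.0, 142.4]] [0.1 0.2 0.2 0.1 0.5]
[395.9  79.8] -7.72 [[499.8, -14.1], [522.9, 20.8], [534.6, 61.0], [534.0, 102.8], [521.0, 142.6]] [1.  0.7 0.2 0.7 1.3]
[394.5  79.5] -7.64 [[498.5, -14.2], [521.5, 20.7], [533.2, 60.9], [532.5, 102.7], [519.5, 142.5]] [0.5 0.5 0.  0.3 0.9]
```

View pics/top0z.png

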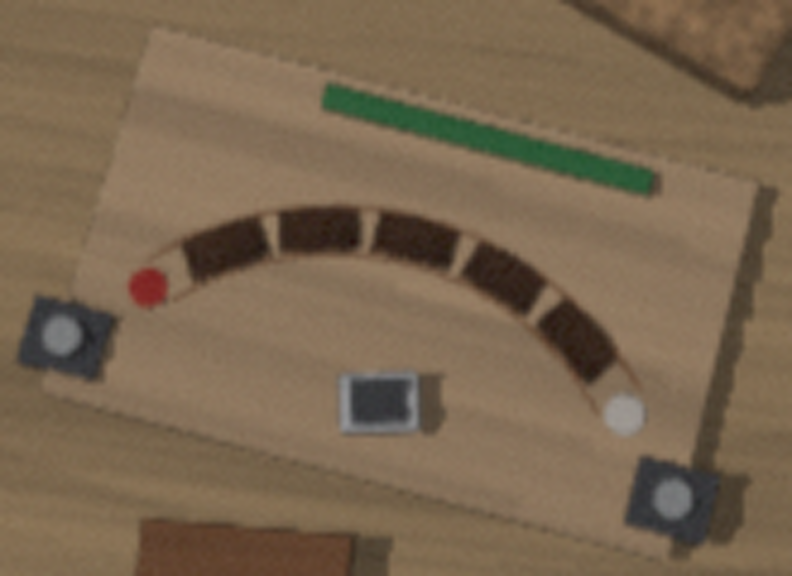

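The piece circle fits to within about 1 mm. The arc centre is at (394.5, 79.5), the yaw is −7.6°, and piece 4 is next to the red dot at (519.5, 142.5). The radial direction at piece 4 is 26.7°, which is the tool's present yaw. Now I'll travel high with the fingers closing.

```bash
python3 -m pendant '{"translation":[[1,-1,0],[2,-2,0],[3,-3.1,0],[3,-3.1,0],[3,-3.1,0],[3,-3.1,0],[3,-3.1,0],[3,-3.1,0],[3,-3.1,0],[3,-3.1,0]],"turn":[[0,0,0],[0,0,0],[0,0,0],[0,0,0],[0,0,0],[0,0,0],[0,0,0],[0,0,0],[0,0,0],[0,0,0]]}' 255
```

```text
time_s: 1.1
tcp_pos: [409.1, -206.3, 214.6]
ee_rot: [180.0, 0.0, 27.0]
ft_force: [0.4, 0.6, -0.4]
gripper_width: 0.152
```

```bash
python3 -m pendant '{"translation":[[3,-3,0],[3,-3,0],[3,-3,0],[3,-3,0],[3,-3,0],[3,-3,0],[3,-3,0],[2.5,-2.6,0],[1.5,-1.6,0],[0.7,-0.8,0],[0,0,0],[0,0,0]],"turn":[[0,0,0],[0,0,0],[0,0,0],[0,0,0],[0,0,0],[0,0,0],[0,0,0],[0,0,0],[0,0,0],[0,0,0],[0,0,0],[0,0,0]]}'
python3 - <<'E'
from h import *
s=ctrl.observe(); print(s['tcp_pos'],s['ee_rot'],s['joint_pos'],s['ft_force'],s['gripper_width'])
f=ctrl.grab_frame('wrist'); save(f,'w1'); np.savez('w1.npz',tcp=s['tcp_pos'],rot=s['ee_rot'],**f)
E
```

```text
time_s: 2.3
tcp_pos: [519.9, 138.0, 214.3]
ee_rot: [180.0, 0.1, 26.9]
ft_force: [-0.2, 0.1, 0.3]
gripper_width: 0.005
[519.92532812 138.02704814 214.32345648] [1.79960360e+02 6.62679868e-02 2.69247031e+01] [  2.61295817  18.45443877 -25.45774204 106.25118375   9.34979524
  57.3925833  -89.84465942] [-0.23042954  0.14591235  0.28108801] 0.0054173954856875355
```

View pics/w1.png

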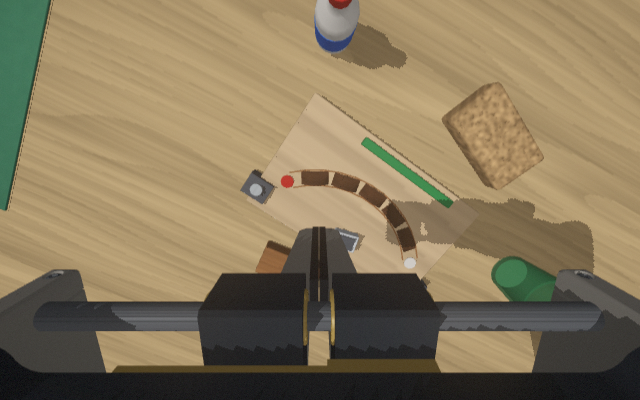

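The wrist view shows all five pieces, from (315,178) to (406,237), with the red dot at (287,181), the white dot at (410,263), and the fingers shut. I'll use it to check the fit.

```bash
python3 - <<'E'
from h import *
f=load('w1'); Tc=f['tool_from_camera']; R=Ro.from_euler('xyz',f['rot'],degrees=True).as_matrix()
Rc=R@Tc[:3,:3]; pc=f['tcp']+R@Tc[:3,3]; K=f['intrinsics']; print(pc.round(1))
def wr(px,z):
    px=np.atleast_2d(px); d=np.c_[(px[:,0]-K[0,2])/K[0,0],(px[:,1]-K[1,2])/K[1,1],np.ones(len(px))]@Rc.T
    return pc+d*((z-pc[2])/d[:,2])[:,None]
c=f['color'].astype(int); roi=np.zeros(c.shape[:2],bool); roi[165:275,280:422]=1; roi[225:,:370]=0
r,g,b=c[...,0],c[...,1],c[...,2]
D=[p for a,p in cents((c.max(2)<80)&roi,60)]; D=sorted(D,key=lambda p:-p[0]); print(cents((c.max(2)<80)&roi,20))
print('red',[wr(p,20).round(1) for a,p in cents((r>120)&(g<90)&roi,20)],'white',[wr(p,20).round(1) for a,p in cents((c.min(2)>150)&roi,20)])
if len(D)==5:
    t,y,M,e=fit(wr(D,24)[:,:2]); print(t.round(1),y,M.round(1).tolist(),e.round(1))
E
```

```text
[589.1 172.8 383.7]
[(253, array([394.1, 215.5])), (245, array([405.7, 237.6])), (46, array([392.5, 274. ]))]
red [array([[499.2, 174.3,  20. ]])] white [array([[470.1, -37.1,  20. ]])]
```

```bash
python3 - <<'E'
from h import *
f=load('w1'); Tc=f['tool_from_camera']; R=Ro.from_euler('xyz',f['rot'],degrees=True).as_matrix()
Rc=R@Tc[:3,:3]; pc=f['tcp']+R@Tc[:3,3]; K=f['intrinsics']
def wr(px,z):
    px=np.atleast_2d(px); d=np.c_[(px[:,0]-K[0,2])/K[0,0],(px[:,1]-K[1,2])/K[1,1],np.ones(len(px))]@Rc.T
    return pc+d*((z-pc[2])/d[:,2])[:,None]
c=f['color'].astype(int); roi=np.zeros(c.shape[:2],bool); roi[165:255,280:422]=1; roi[225:,:370]=0
for th in (90,100,110):
    C=cents((c.max(2)<th)&roi&(c[...,0]-c[...,1]<60),60); print(th,C)
    D=sorted([p for a,p in C],key=lambda p:-p[0])
    if len(D)==5:
        t,y,M,e=fit(wr(D,24)[:,:2]); print(t.round(1),y,M.round(1).tolist(),e.round(1))
E
```

```text
90 [(66, array([322.1, 181.2])), (62, array([377.1, 202.1])), (268, array([393.8, 215.4])), (290, array([405.8, 238.6]))]
100 [(318, array([315. , 178.1])), (287, array([345.8, 183.1])), (292, array([372.6, 195.7])), (311, array([393.5, 215.2])), (303, array([405.9, 238.6]))]
[395.8  80.8] -7.262957481121484 [[500.4, -12.2], [523.3, 22.9], [534.7, 63.1], [533.7, 105.0], [520.4, 144.7]] [2.4 0.8 0.4 1.6 1.7]
110 [(341, array([314.6, 178. ])), (337, array([345.1, 182.5])), (327, array([372.4, 195.3])), (332, array([393.7, 215.2])), (333, array([405.6, 238.4]))]
[396.   81.2] -7.207777090736233 [[500.7, -11.7], [523.5, 23.4], [534.8, 63.7], [533.8, 105.5], [520.5, 145.2]] [2.4 0.1 0.2 0.8 1.7]
```

Three views agree to about 2 mm. I'll use centre (395, 80), so piece 4 is at (519.9, 143.3). Next I'll centre on it and descend to about z = 40.

```bash
python3 -m pendant '{"translation":[[0.24,-0.47,2],[0,0,3],[0,0,3],[0,0,3],[0,0,3],[0,0,2],[0,0,1],[0,0,0.4],[0,0,0],[0,0,0]],"turn":[[0,0,0],[0,0,0],[0,0,0],[0,0,0],[0,0,0],[0,0,0],[0,0,0],[0,0,0],[0,0,0],[0,0,0]]}'
python3 - <<'E'
from h import *
s=ctrl.observe(); print(s['tcp_pos'],s['ee_rot'],s['ft_force'])
f=ctrl.grab_frame('top'); im=cv2.resize(f['color'][180:300,215:380],None,fx=4.8,fy=4.8,interpolation=cv2.INTER_CUBIC); cv2.imwrite('pics/t2.png',im[...,::-1])
f=ctrl.grab_frame('scene'); im=cv2.resize(f['color'][90:220,240:400],None,fx=4.6,fy=4.6,interpolation=cv2.INTER_CUBIC); cv2.imwrite('pics/s2.png',im[...,::-1])
f=ctrl.grab_frame('wrist'); save(f,'w2')
E
```

```text
time_s: 3.35
tcp_pos: [521.3, 144.5, 41.6]
ee_rot: [180.0, -0.1, 26.9]
ft_force: [0.7, -0.5, 0.7]
gripper_width: 0.005
[521.30345014 144.47534265  41.60232916] [ 1.79971346e+02 -1.00859452e-01  2.69483493e+01] [ 0.73799205 -0.53293953  0.7299215 ]
```

View pics/s2.png

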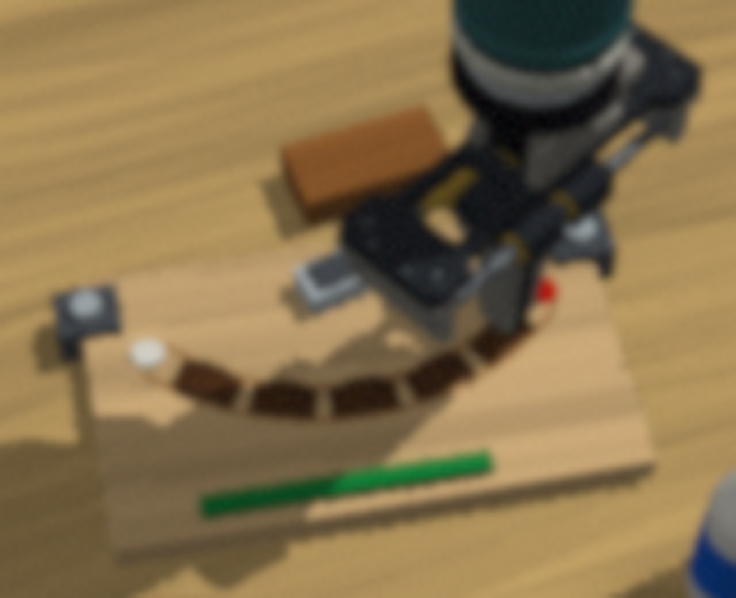

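View pics/w2.png

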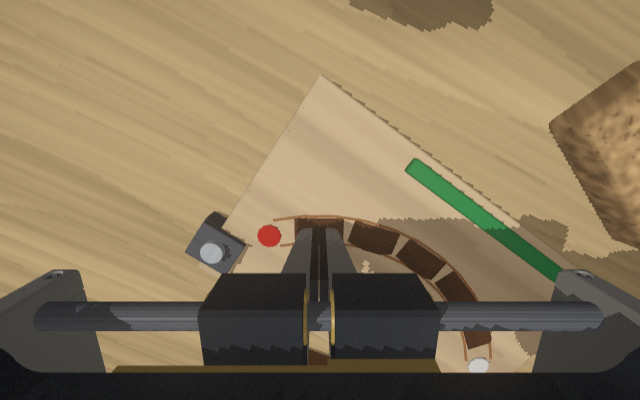

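The scene and wrist views show the tips (wrist columns 308–330) above the middle of piece 4 (columns 296–345), with the red dot behind at (269,236). I'll press gently now.

```bash
python3 -m pendant '{"translation":[[0,0,0.5],[0,0,0.5],[0,0,0.4],[0,0,0.2],[0,0,0.1],[0,0,0],[0,0,0]],"turn":[[0,0,0],[0,0,0],[0,0,0],[0,0,0],[0,0,0],[0,0,0],[0,0,0]]}'
python3 -m pendant '{"translation":[[0,0,0.1],[0,0,0.1],[0,0,0],[0,0,0]],"turn":[[0,0,0],[0,0,0],[0,0,0],[0,0,0]]}'
```

```text
time_s: 4.2
tcp_pos: [520.4, 144.6, 23.5]
ee_rot: [-180.0, 0.0, 27.0]
ft_force: [0.1, -0.0, -0.1]
gripper_width: 0.004
time_s: 4.6
tcp_pos: [520.6, 144.5, 21.6]
ee_rot: [-180.0, -0.0, 27.0]
ft_force: [0.2, -0.3, 0.3]
gripper_width: 0.004
```

```bash
python3 -m pendant '{"translation":[[0,0,0.1],[0,0,0.1],[0,0,0]],"turn":[[0,0,0],[0,0,0],[0,0,0]]}'
python3 -m pendant '{"translation":[[0,0,0.05],[0,0,0]],"turn":[[0,0,0],[0,0,0]]}'
python3 - <<'E'
from h import *
s=ctrl.observe(); print(s['tcp_pos'],s['ee_rot'],s['ft_force'])
f=ctrl.grab_frame('scene'); im=cv2.resize(f['color'][90:220,240:400],None,fx=4.6,fy=4.6,interpolation=cv2.INTER_CUBIC); cv2.imwrite('pics/s3.png',im[...,::-1])
f=ctrl.grab_frame('wrist'); save(f,'w3')
E
```

```text
time_s: 4.9
tcp_pos: [520.6, 144.5, 19.5]
ee_rot: [-180.0, -0.0, 27.0]
ft_force: [0.3, 0.3, 0.2]
gripper_width: 0.004
time_s: 5.1
tcp_pos: [520.6, 144.5, 19.0]
ee_rot: [-180.0, -0.0, 27.0]
ft_force: [0.2, 0.7, 1.7]
gripper_width: 0.003
[520.56401584 144.5323619   19.01880997] [-1.79997909e+02 -9.49936110e-03  2.69725235e+01] [0.19579938 0.67697787 1.67778587]
```

View pics/s3.png

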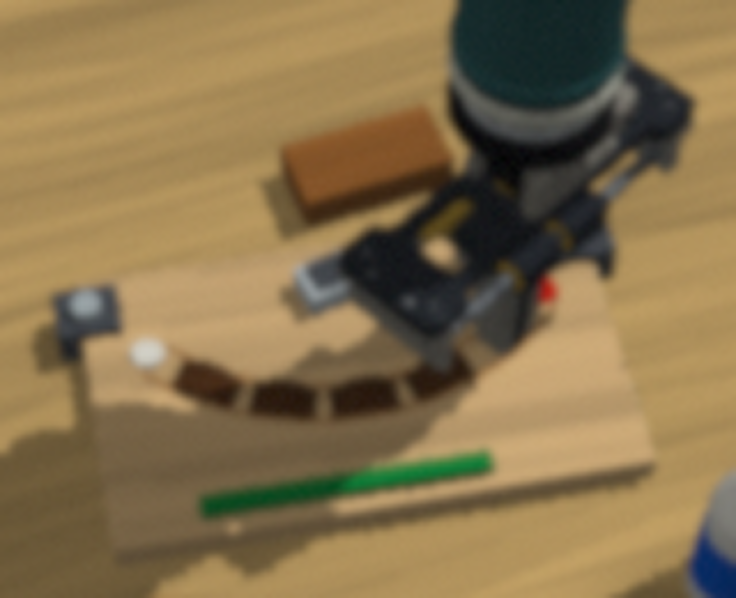

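View pics/w3.png

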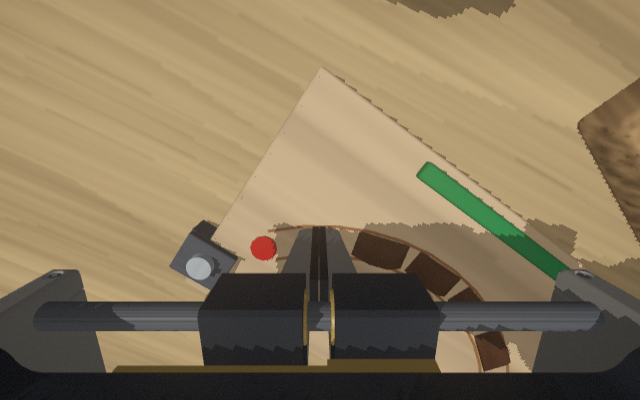

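Piece 4 has gone down: only its dark outline is left under the tips at z ≈ 19. I'll probe another 0.5 mm to find the stop.

```bash
python3 -m pendant '{"translation":[[0,0,0.05],[0,0,0]],"turn":[[0,0,0],[0,0,0]]}'
python3 -m pendant '{"translation":[[0,0,0.05],[0,0,0]],"turn":[[0,0,0],[0,0,0]]}'
```

```text
time_s: 5.4
tcp_pos: [520.5, 144.5, 18.6]
ee_rot: [180.0, -0.0, 27.0]
ft_force: [-0.1, -0.4, 0.5]
gripper_width: 0.005
time_s: 5.6
tcp_pos: [520.5, 144.5, 18.4]
ee_rot: [180.0, 0.0, 27.0]
ft_force: [-1.2, -0.4, 5.3]
gripper_width: 0.006
```

Contact with the stop shows at measured z ≈ 18.4 (5 N). I'll lift 0.3 mm and start the arc at 2° per row, with the tool y axis along the tangent.

```bash
python3 -m pendant '{"translation":[[-0.03,0.2,-0.03],[-0.03,0.489,0],[-0.03,0.489,0],[-0.008,0.489,0],[-0.008,0.489,0],[-0.008,0.489,0],[-0.008,0.489,0],[0,0,0]],"turn":[[0,0,0.8],[0,0,2],[0,0,2],[0,0,2],[0,0,2],[0,0,2],[0,0,2],[0,0,0]]}'
python3 - <<'E'
from h import *
s=ctrl.observe(); d=s['tcp_pos'][:2]-[395,80]; print(np.hypot(*d),np.degrees(np.arctan2(d[1],d[0])),s['ee_rot'],s['tcp_pos'],s['ft_force'])
E
```

```text
time_s: 6.4
tcp_pos: [531.5, 113.3, 18.5]
ee_rot: [179.9, -0.0, 14.0]
ft_force: [0.2, -0.6, 3.0]
gripper_width: 0.009
140.48942417748134 13.692710452626216 [ 1.79915337e+02 -1.47034868e-02  1.40185615e+01] [531.49660857 113.25588903  18.48233885] [ 0.15694652 -0.64379337  3.0344312 ]
```

```bash
python3 -m pendant '{"translation":[[-0.008,0.489,0],[-0.008,0.489,0],[-0.008,0.489,0],[-0.008,0.489,0],[-0.008,0.489,0],[-0.008,0.489,0],[-0.008,0.489,0],[-0.008,0.489,0],[-0.008,0.489,0],[-0.008,0.489,0],[-0.008,0.489,0],[0,0,0]],"turn":[[0,0,2],[0,0,2],[0,0,2],[0,0,2],[0,0,2],[0,0,2],[0,0,2],[0,0,2],[0,0,2],[0,0,2],[0,0,2],[0,0,0]]}'
python3 - <<'E'
from h import *
s=ctrl.observe(); d=s['tcp_pos'][:2]-[395,80]; print(np.hypot(*d),np.degrees(np.arctan2(d[1],d[0])),s['ee_rot'],s['tcp_pos'],s['ft_force'])
f=ctrl.grab_frame('scene'); im=cv2.resize(f['color'][90:220,240:400],None,fx=4.6,fy=4.6,interpolation=cv2.INTER_CUBIC); cv2.imwrite('pics/s4.png',im[...,::-1])
E
```

```text
time_s: 7.6
tcp_pos: [533.9, 59.9, 18.5]
ee_rot: [179.9, -0.0, -8.0]
ft_force: [0.5, 0.5, 6.2]
gripper_width: 0.003
140.3272408670731 -8.2160889109193 [ 1.79931354e+02 -6.35340084e-03 -8.01310647e+00] [533.88694186  59.9462744   18.45273298] [0.48087333 0.46433962 6.22015747]
```

View pics/s4.png

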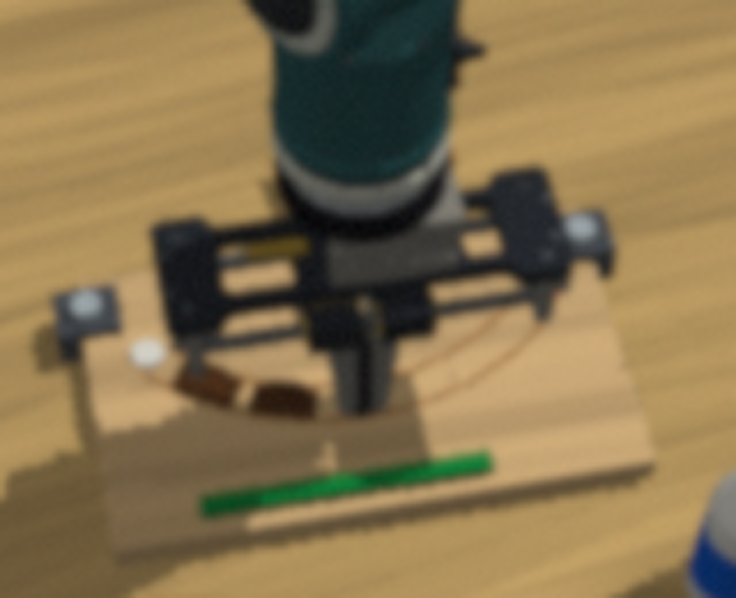

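Pieces 4, 3 and 2 are down, the last two still stand at (283,398) and (207,381), and the force is a light 6 N. Continuing to the end.

```bash
python3 -m pendant '{"translation":[[-0.008,0.489,-0.01],[-0.008,0.489,0],[-0.008,0.489,0],[-0.008,0.489,0],[-0.008,0.489,0],[-0.008,0.489,0],[-0.008,0.489,0],[-0.008,0.489,0],[-0.008,0.489,0],[-0.008,0.489,0],[-0.008,0.489,0],[-0.008,0.489,0],[-0.008,0.489,0],[-0.008,0.489,0],[-0.008,0.489,0],[-0.008,0.489,0],[-0.008,0.489,0],[-0.008,0.489,0],[0,0,0]],"turn":[[0,0,2],[0,0,2],[0,0,2],[0,0,2],[0,0,2],[0,0,2],[0,0,2],[0,0,2],[0,0,2],[0,0,2],[0,0,2],[0,0,2],[0,0,2],[0,0,2],[0,0,2],[0,0,2],[0,0,2],[0,0,2],[0,0,0]]}'
python3 - <<'E'
from h import *
s=ctrl.observe(); d=s['tcp_pos'][:2]-[395,80]; print(np.hypot(*d),np.degrees(np.arctan2(d[1],d[0])),s['ee_rot'],s['tcp_pos'],s['ft_force'])
E
python3 -m pendant '{"translation":[[0,0,-0.2],[0,0,-1],[0,0,-2],[0,0,-3],[0,0,-3],[0,0,-3],[0,0,-3],[0,0,-2],[0,0,-1],[0,0,0],[0,0,0]],"turn":[[0,0,0],[0,0,0],[0,0,0],[0,0,0],[0,0,0],[0,0,0],[0,0,0],[0,0,0],[0,0,0],[0,0,0],[0,0,0]]}'
python3 - <<'E'
from h import *
f=ctrl.grab_frame('scene'); im=cv2.resize(f['color'][90:220,240:400],None,fx=4.6,fy=4.6,interpolation=cv2.INTER_CUBIC); cv2.imwrite('pics/s5.png',im[...,::-1]); save(f,'s5f')
f=ctrl.grab_frame('wrist'); save(f,'w5')
E
```

```text
time_s: 9.55
tcp_pos: [495.3, -17.5, 18.4]
ee_rot: [179.9, 0.0, -44.0]
ft_force: [-0.5, -1.0, 3.9]
gripper_width: 0.007
139.8961862747373 -44.20361607593113 [ 1.79908201e+02  2.12303017e-02 -4.39546626e+01] [495.28690431 -17.53706864  18.41084038] [-0.53822382 -0.95243992  3.8799704 ]
time_s: 10.65
tcp_pos: [495.5, -16.5, 199.7]
ee_rot: [179.9, 0.1, -43.8]
ft_force: [0.2, 0.1, -0.7]
gripper_width: 0.004
```

View pics/s5.png

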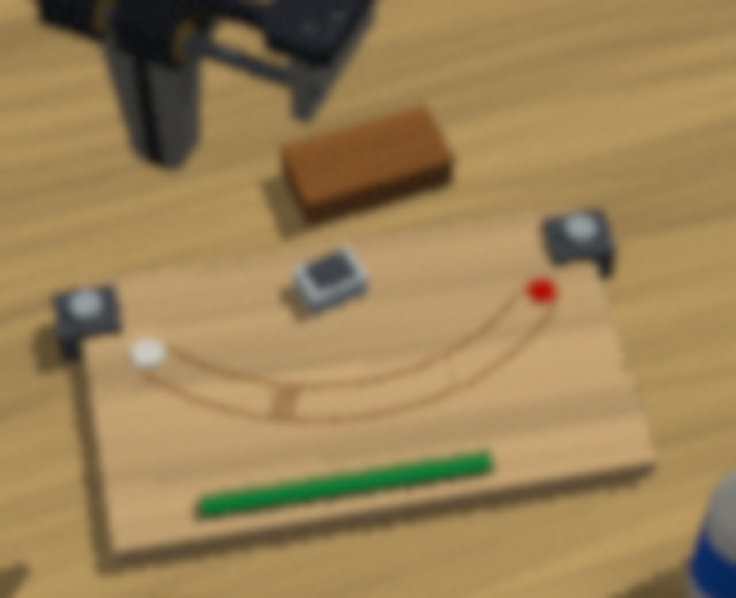

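View pics/w5.png

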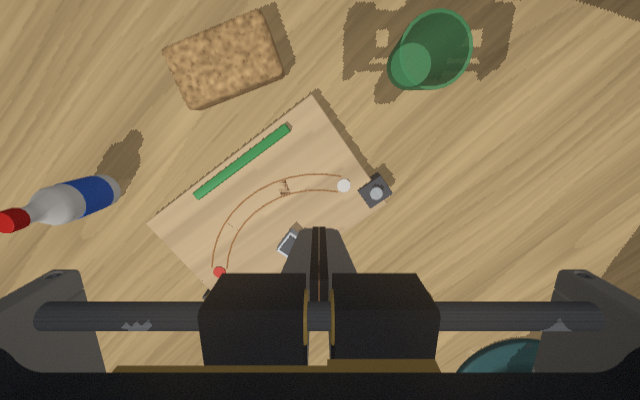

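The groove is now level: only a faint trace of piece 1 shows, at (285,400). The pencil and sharpener look unmoved, so I'll check with numbers before handing in.

```bash
python3 - <<'E'
from h import *
a=load('scene0')['color'].astype(int); f=ctrl.grab_frame('scene'); b=f['color'].astype(int)
for c in (a,b):
    m=(c[...,1]>c[...,0]+30); roi=np.zeros(m.shape,bool); roi[130:225,180:390]=1
    print('green',cents(m&roi,50))
for n,(x,y,X,Y) in dict(sharp=(300,143,325,160),offcut=(297,110,342,139),glue=(385,180,420,228),jar=(185,170,230,220),sander=(262,215,332,260)).items():
    print(n,np.abs(a-b)[y:Y,x:X].mean().round(2))
s=ctrl.observe(); print(s['ft_force'],s['time_s'])
ctrl.finish_job()
E
```

```text
green [(618, array([207.9, 198.4])), (252, array([314.5, 194.8]))]
green [(684, array([207.9, 197.6])), (252, array([314.5, 194.8]))]
sharp 6.2
offcut 6.4
glue 5.49
jar 7.77
sander 5.48
[0.10919379 0.15999709 0.89427283] 10.8
the job is handed in; nothing more can be done
```

I ran the closed fingertips along the row from piece 4 (by the red dot) to piece 0 (by the white dot), pressing each piece down in that order. The job was handed in at about 10.8 s of the 42 s allowed; it reports no verdict.

- **Pressing:** the fingertips stayed at a measured height of 18.4–18.5 mm (panel face 18 mm). The force was 3–6 N at each stop where I read it, against the 50 N limit; I did not log it between stops.
- **Pieces:** the last scene and wrist pictures show no piece standing proud. Only a faint trace of piece 1 shows, level with the panel. Piece depths were judged from the tip height and the pictures, since they can't be read directly.
- **Loose things:** in the scene picture the pencil is at the same pixel position as before. The jar's colour patch moved by less than 1 pixel. The sharpener, offcut, glue and sander showed only small brightness changes.
- **Robot:** it ended about 180 mm above the panel, touching nothing.
- **Disagreement between views:** the three camera views differed by 2–3 mm on where the row lies, so I used a rounded average of them. I found the panel height by touch.

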